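# Unlock and open the control box panel

## Task

First take the scrubbing brush off the control box's cover panel and gently stand it bristles-down on the bare worktop. Then turn both quarter-turn cam levers fully to unlocked (parallel to the panel's free lip, pointing at each other) with the panel still down, and only then swing the panel up about its rear hinge, past upright, so that it stays open by itself. Do not shift or topple the tub, the soap bottle or the small carton standing close around the box.

Things in the scene. Friction and masses are not known exactly. Their poses are not given: they have to be found in the camera images.
- control_box: Grey control box, fixed, 200 (its x, front to back) x 260 (y) x 85 mm high; origin at the centre of its underside; x points from front to hinged rear, y to its left. It stands with the lip towards the robot's right, the hinge to the left. Flat mounting ears (4 mm thick) reach 27 mm beyond its sides. Its 6 mm cover panel (top at 91 mm) covers the whole top and runs 35 mm past the front wall as a lifting lip, with free space below the lip
- panel (a joint): hinge of the cover panel along the top rear edge of the box (box x = +100 mm, z = 85 mm, axis along box y). 0 = shut, grows as the front lip rises, 1.57 = upright, stop at 1.83, where it stays by its weight; below upright it falls shut. About 0.55 kg, 235 mm from hinge to lip. A locked cam holds it down
- panel_lip (a point): middle of the front edge of the panel's lip, at its underside (85 mm above the worktop when shut); the lip is 260 mm wide, 130 mm to either side; it moves with the panel
- cam_left (a joint): turn of the left cam lever (box y = +90 mm). 0 = locked, lever pointing to the rear (+x of the box); grows clockwise seen from above; stop at 1.57 = unlocked, lever parallel to the lip, pointing inward to the other cam. Stays where it is left; turns with about 0.1 N m (2 N at 50 mm)
- cam_right (a joint): turn of the right cam lever (box y = -90 mm), mirror image of the left: 0 = locked, pointing to the rear; grows anticlockwise seen from above; stop at 1.57 = unlocked, pointing inward. Same stiffness
- cam_left_axis (a point): point where the left lever's axis meets the panel's top face, 50 mm behind the box's front wall. The lever is a black bar from the axis to 65 mm out, 14 mm wide, from 10 to 26 mm above the panel; its round hub is 34 mm across and 27 mm high
- cam_right_axis (a point): the same for the right lever
- cam_left_tip (a point): outer end of the left lever, at half its height, on its centre line
- cam_right_tip (a point): outer end of the right lever, likewise
- brush: Scrubbing brush with a bow handle, 30 (its x) x 86 (its y) x 55 mm high, 0.07 kg, loose; starts standing on the panel between the levers, at various yaws; origin at the centre of its underside (bristle tips); behaves as a solid block, grip it across the 30 mm
- tub: Bystander: round wipes tub, 91 mm across, 239 mm high, origin at the centre of its underside
- soap: Bystander: pump soap bottle, 57 x 66 x 155 mm, origin at the centre of its underside
- carton: Bystander: small card carton, 103 x 63 x 53 mm, origin at the centre of its underside. The three bystanders stand before the lip, behind the hinge and at the end next to the robot, in any order. Worktop more than 0.72 m ahead of the robot or more than 0.35 m to its left has other fixed clutter
Not all that is in view belongs to the job. Leave any green or pink look-alike of the brush alone.

How it is judged:
By the outcome, as a careful person would: the job done as asked, in the order asked, and still so for the second after the job is handed in, with the robot touching nothing.
It also fails if it takes over 67 s, if anything falls off the work surface, if the arm or the gripper's body presses on something with over 40 N, if the wrist force passes 120 N, or if a joint passes its speed limit or range.

## Robot

A 6-joint arm with a two-finger parallel gripper is mounted at the origin on a cart in front of the work surface, level with it; the furniture and walls round the work are solid. World frame = base frame: x ahead of the robot, y to its left, z up, the work surface at z = 0. Lengths are in m, angles in rad, forces in N, time in s.
With the tool pointing down it reaches from about 0.275 to 0.85 m from the base axis. Payload 19 kg.
Tool frame: the origin (TCP) lies midway between the tips of the shut fingers; the grasp point (between the pads) lies 19 mm behind it (manip.pinch_z is the distance from the TCP to the grasp point, in m); z points along the fingers, y is the line along which they close (so a half turn about z gives the same grasp; the last joint's range is limited). The gripper opens to 85 mm and grips with 20 to 120 N. Pads are 22 mm wide; open, the fingers measure 114 mm over their backs; the gripper's body (76 mm by 85 mm) begins 54 mm behind the grasp point. The pads swing forward as they close: fully open they stand 13 mm farther back than shut.
Start: joints at [-1.44, 0.15, 1.437, -0, 1.554, -0.134], TCP at [0.15, -0.555, 0.231] pointing down, gripper open.
Joint ranges: [-2.8, 2.8], [-0.68, 2.1], [0.12, 2.68], [-1.39, 4.53], [0.16, 2.79], [-2.81, 2.81]. Speed limits (rad/s): [1.89, 1.89, 2.22, 3.01, 3.01, 3.01].

## Interface

Orientations are given as a unit quaternion [w, x, y, z].
In Python, from bench import observe, optics, manip gives the robot as it stands. The module is installed in compiled form; this text tells all that it offers.
- The arm moves only by the tool jog_arm, never from a script. Its argument "deltas" is a list that holds one entry, the list of rows, each a list of 7 numbers: the turn, a rotation vector about the tool's x, y, z in degrees, then the shift along the tool's x, y, z in m, then the opening in per cent of the stroke, from 0 (shut) to 100 (fully open). In form: [[[ax, ay, az, x, y, z, claw], ...]]. A call has 1 to 8 rows; each row shifts and turns the commanded pose from where the row before left it, along the tool's axes as they then stand; what a row does not reach is not made up. A row lasts 1/10 s, in which the tool goes at most 50 mm and 8.59 degrees, less where a joint would pass 70% of its speed; a pose out of reach is approached as far as the arm can. A call with a gripper value outside its range is refused whole. The fingers move at their own pace and stop on an object; the grip force is fixed at half the most. Time passes only in rows, so rows that do not move let the fingers close. It gives the time, the measured TCP pose, the force, the opening and the grip force at its end, in the units of the state.
- observe(): the state, without advancing time (a new reading comes with each control period).
- optics.grab_frame(name): name is "side" or "top"; returns a dict with "image" (480x640x3 uint8, red, green, blue), "mtx" (3x3 intrinsics, pixels), "pose" (4x4, takes a point from camera to world coordinates). Camera axes: x right, y up, looking along -z (the intrinsics and any distortion apply to the point x, -y, -z); pixel columns grow to the right and rows downward; lengths in m; the calibration is good to about 2 mm. A picture is of the moment at which its call begins. There is no depth.
- manip.job_done(): hands the job in; it is judged then, once.
The state is a dict: "t": time; "joint_positions": joint angles; "qd": joint speeds; "joint_efforts": joint torques, N m; "eef_pos": TCP position; "tool_rot": TCP orientation; "contact_force": force on the tool from outside, world axes, zero at the start; "moment": the same for the moment, N m; "width": finger opening in m; "finger_force": force on a finger pad.
Only numpy, scipy, OpenCV 4.12 (cv2) and the standard library are available. Lean on these libraries where they do the work, as an engineer would, in place of code of your own. Each camera call takes 0.05 s, during which the arm holds its last target. There are 200 camera calls.

## Working session

There is one attempt and no reset: what is moved stays moved. The work goes in short steps, Python scripts to look and compute and a tool call to move; the robot and the scene stay as the last step left them, time stands still between calls to the robot, and variables do not carry over. Pictures are saved under pics/ and viewed, at most 11 in all, crops included, and the job is handed in when it is done.

Besides the shell and the picture viewer there is one more tool, called after "Call:" in YAML: its name, and indented under it one key for each argument. jog_arm: Moves the arm, as the interface text tells. Its arguments: {"type":"object","properties":{"deltas":{"type":"array"}},"required":["deltas"]}

```bash
mkdir -p pics
python3 - <<'E'
from bench import observe, optics, manip
import cv2,numpy as np
s=observe();print(s,manip.pinch_z)
for n in("top","side"):
    f=optics.grab_frame(n);cv2.imwrite(f"pics/{n}0.png",f["image"][:,:,::-1]);print(n,f.keys(),f["mtx"],f["pose"])
    np.savez(f"{n}0.npz",**f)
E
```

```text
{'t': 0.0, 'joint_positions': array([-1.43997982e+00,  1.50983275e-01,  1.43798450e+00, -2.50622535e-05,
        1.55381134e+00, -1.34050816e-01]), 'qd': array([ 9.87525416e-06,  8.70982304e-04,  3.30126915e-04, -1.06217648e-03,
       -2.46663691e-03,  6.78296784e-04]), 'joint_efforts': array([ 4.17787314e-04, -7.13064837e+01, -5.70864952e+01, -1.34135867e-04,
        9.06064175e-03, -1.29865023e-05]), 'eef_pos': array([ 0.15043818, -0.5547287 ,  0.23070018]), 'tool_rot': array([-5.93249320e-04,  9.91243269e-01,  1.32047076e-01, -1.15698295e-05]), 'contact_force': array([ 0.11848868, -0.40867279,  0.4423836 ]), 'moment': array([-6.89370406e-03, -5.42910800e-05,  2.80175026e-03]), 'finger_force': 0.0, 'width': 0.08570008931394615} 0.0187
top dict_keys(['image', 'mtx', 'pose']) [[461.91157559   0.         326.70068707]
 [  0.         461.91157559 245.81126447]
 [  0.           0.           1.        ]] [[-0.46612166  0.85844251 -0.21402583  0.35419523]
 [-0.88469423 -0.45039433  0.12025421  0.11233647]
 [ 0.0068353   0.24540051  0.96939768  1.03924835]
 [ 0.          0.          0.          1.        ]]
side dict_keys(['image', 'mtx', 'pose']) [[602.94601322   0.         327.57786658]
 [  0.         602.94601322 247.3059095 ]
 [  0.           0.           1.        ]] [[ 0.82554825  0.20623135 -0.5252987  -0.27625477]
 [-0.56426748  0.3156831  -0.76285411 -1.17446707]
 [ 0.00850349  0.92618185  0.37698127  0.6602138 ]
 [ 0.          0.          0.          1.        ]]
```

View pics/top0.png

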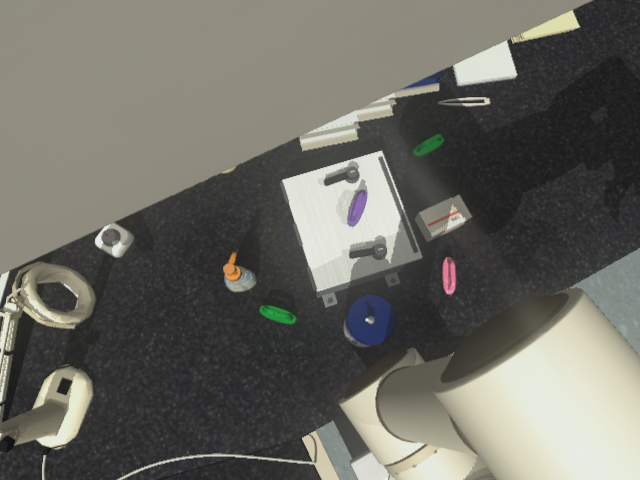

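View pics/side0.png

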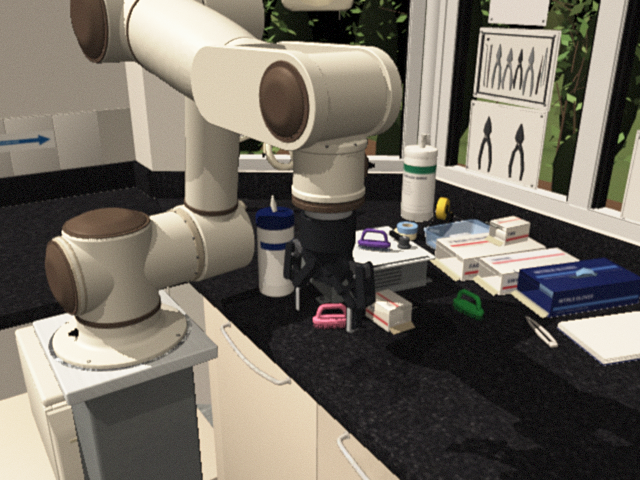

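The top view shows the purple brush at (357,208), the panel corners at about (283,180), (383,153), (421,258) and (317,291), and the cam hubs at (352,173) and (379,247). The carton is in front of the lip, the tub at the near end, and the soap bottle behind the hinge. Next I'll measure positions.

```bash
cat > h.py <<'E'
import numpy as np,cv2
def ray(f,px):
    d=np.linalg.solve(f["mtx"],[px[0],px[1],1.]);d=f["pose"][:3,:3]@(d*[1,-1,-1]);return f["pose"][:3,3],d
def onz(f,px,z):
    o,d=ray(f,px);return o+d*(z-o[2])/d[2]
def proj(f,p):
    c=f["pose"][:3,:3].T@(np.asarray(p,float)-f["pose"][:3,3]);c=f["mtx"]@(c*[1,-1,-1]);return c[:2]/c[2]
def blob(f,lo,hi,roi=None):
    m=cv2.inRange(cv2.cvtColor(f["image"],cv2.COLOR_RGB2HSV),np.array(lo),np.array(hi))
    if roi:
        k=np.zeros_like(m);k[roi[1]:roi[3],roi[0]:roi[2]]=255;m&=k
    c=max(cv2.findContours(m,cv2.RETR_EXTERNAL,cv2.CHAIN_APPROX_NONE)[0],key=cv2.contourArea)
    return c
E
python3 - <<'E'
from h import *
np.set_printoptions(precision=4,suppress=True)
f=np.load("top0.npz");f={k:f[k] for k in f};s=np.load("side0.npz")
im=f["image"]
for n,p,z in [("rearfar",(283,180),.091),("lipfar",(383,153),.091),("lipnear",(421,258),.091),("rearnear",(317,291),.091),("hubfar",(352,173),.118),("hubnear",(379,247),.118),("tipfar",(326,181),.117),("tipnear",(349,253),.117)]: print(n,onz(f,p,z))
c=blob(f,(120,80,40),(150,255,255),(300,150,420,280));print(cv2.minAreaRect(c),cv2.boundingRect(c))
r=cv2.boxPoints(cv2.minAreaRect(c))
for z in(.091,.12,.146):print(z,[onz(f,p,z)[:2] for p in r],onz(f,cv2.minAreaRect(c)[0],z))
for n,p,z in [("carton tops",(416,213),.053),("",(459,196),.053),("",(471,216),.053),("",(427,241),.0),("tub top",(370,319),.239),("tubbase",(346,340),0),("soap",(240,278),.05),("soaptop",(234,262),.155),("pink",(449,275),.03),("green",(278,314),.03),("far clutter",(330,140),.03)]: print(n,onz(f,p,z))
cv2.imwrite("pics/c0.png",cv2.resize(im[130:360,210:490,::-1],None,fx=2.6,fy=2.6,interpolation=cv2.INTER_CUBIC))
E
```

```text
rearfar [0.74   0.0102 0.091 ]
lipfar [ 0.6943 -0.2163  0.091 ]
lipnear [ 0.4478 -0.1689  0.091 ]
rearnear [0.4877 0.0574 0.091 ]
hubfar [ 0.6748 -0.125   0.118 ]
hubnear [ 0.5054 -0.0961  0.118 ]
tipfar [ 0.6848 -0.0673  0.117 ]
tipnear [ 0.5231 -0.0355  0.117 ]
((356.70001220703125, 207.90000915527344), (12.016655921936035, 35.417510986328125), 18.434946060180664) (348, 192, 19, 34)
0.091 [array([ 0.59  , -0.0646]), array([ 0.6461, -0.1227]), array([ 0.6269, -0.1405]), array([ 0.5711, -0.0821])] [ 0.6083 -0.1022  0.091 ]
0.12 [array([ 0.5828, -0.0591]), array([ 0.6372, -0.1155]), array([ 0.6185, -0.1328]), array([ 0.5645, -0.0762])] [ 0.6005 -0.0957  0.12  ]
0.146 [array([ 0.5763, -0.0543]), array([ 0.6292, -0.1091]), array([ 0.611 , -0.1259]), array([ 0.5586, -0.0709])] [ 0.5935 -0.0898  0.146 ]
carton tops [ 0.546  -0.2231  0.053 ]
 [ 0.5356 -0.3302  0.053 ]
 [ 0.4825 -0.3289  0.053 ]
 [ 0.4853 -0.229   0.    ]
tub top [0.3814 0.0076 0.239 ]
tubbase [0.3741 0.0457 0.    ]
soap [0.5962 0.1896 0.05  ]
soaptop [0.6047 0.1783 0.155 ]
pink [ 0.3915 -0.2224  0.03  ]
green [0.491 0.152 0.03 ]
far clutter [ 0.8044 -0.1416  0.03  ]
```

View pics/c0.png

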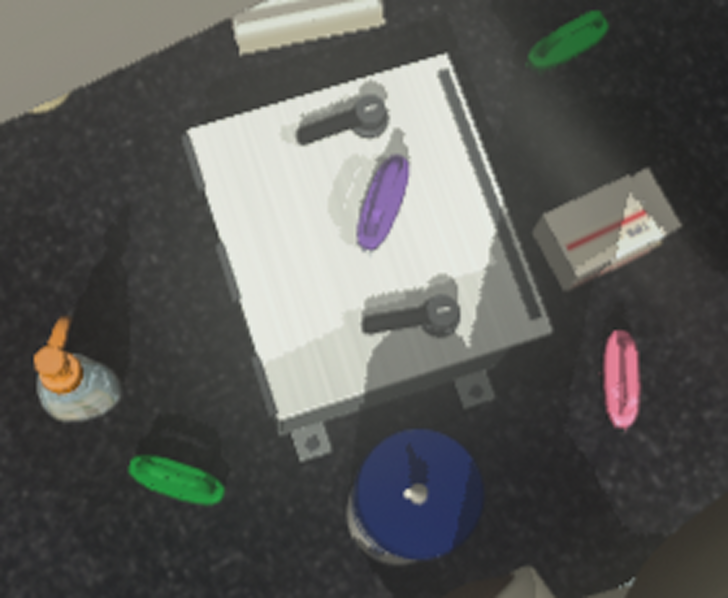

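Call:
jog_arm:
  deltas:
    - [[0,0,0,0.0425,-0.025,0,60],[0,0,0,0.0425,-0.025,0,60],[0,0,0,0.0425,-0.025,0,60],[0,0,0,0.0425,-0.025,0,60],[0,0,0,0.0425,-0.025,0,60],[0,0,0,0.0425,-0.025,0,60],[0,0,0,0.0425,-0.025,0,60],[0,0,0,0.0425,-0.025,0,60]]

```text
t: 0.9
eef_pos: [0.4273, -0.2711, 0.2313]
tool_rot: [-0.0, 0.991, 0.132, -0.0]
contact_force: [0.9, -0.3, -0.5]
width: 0.0513
finger_force: 0.0
```

Call:
jog_arm:
  deltas:
    - [[0,0,0,0.0425,-0.025,0,60],[0,0,0,0.0425,-0.025,0,60],[0,0,0,0.0425,-0.025,0,60],[0,0,0,0.0425,-0.025,0,60],[0,0,0,0.0425,-0.025,0,60],[0,0,-8.5,0,0,0,60],[0,0,-8.5,0,0,0,60],[0,0,-8.5,0,0,0,60]]

```text
t: 1.7
eef_pos: [0.5987, -0.0961, 0.2307]
tool_rot: [-0.0, 0.936, 0.351, -0.0]
contact_force: [0.3, -0.3, 0.5]
width: 0.0513
finger_force: 0.0
```

Call:
jog_arm:
  deltas:
    - [[0,0,-8.5,0,0,0,60],[0,0,-8.5,0,0,0,60],[0,0,-8.5,0,0,0,60],[0,0,-8.5,0,0,0,60],[0,0,-8.5,0,0,0,60],[0,0,-8.5,0,0,0,60],[0,0,-8.5,0,0,0,60],[0,0,-8.5,0,0,0,60]]

```text
t: 2.5
eef_pos: [0.5985, -0.0966, 0.2309]
tool_rot: [-0.0, 0.581, 0.814, -0.0]
contact_force: [0.1, -0.3, 0.3]
width: 0.0512
finger_force: 0.0
```

Call:
jog_arm:
  deltas:
    - [[0,0,-8.5,0,0,0,60],[0,0,-8.5,0,0,0,60],[0,0,-8.5,0,0,0,60],[0,0,0,0,0,0,60],[0,0,0,0,0,0,60]]

```text
t: 3.0
eef_pos: [0.5986, -0.0966, 0.2311]
tool_rot: [-0.0, 0.392, 0.92, 0.0]
contact_force: [-0.0, -0.4, -0.0]
width: 0.0512
finger_force: 0.0
```

Run:
```python
from bench import optics
from h import *
np.set_printoptions(precision=4,suppress=True)
f=optics.grab_frame("side");im=f["image"]
c=blob(f,(120,60,30),(155,255,255),(340,210,420,270));print(cv2.boundingRect(c))
m=c.reshape(-1,2)
for z in (.091,.146):
  print(z,proj(f,(.597,-.093,z)))
b=cv2.boundingRect(c);print(onz(f,(b[0]+b[2]/2,b[1]+b[3]),.091))
cv2.imwrite("pics/s1.png",cv2.resize(im[150:330,260:480,::-1],None,fx=3,fy=3))
```

```text
(358, 228, 33, 21)
0.091 [370.1687 249.6005]
0.146 [370.9572 228.8459]
[ 0.6085 -0.0958  0.091 ]
```

View pics/s1.png

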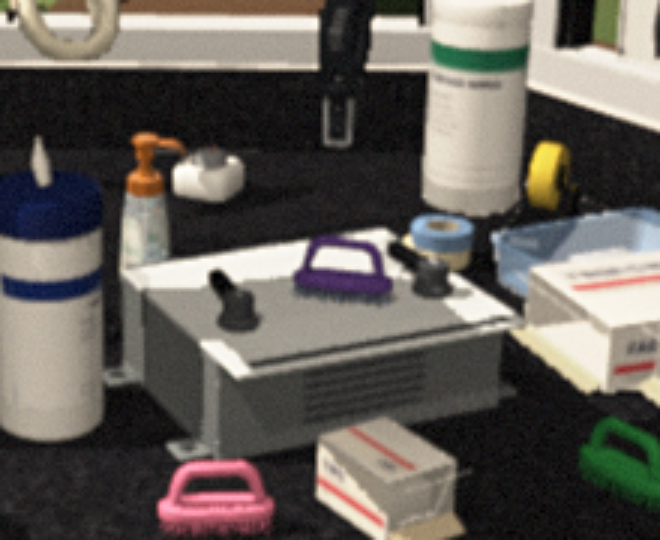

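Call:
jog_arm:
  deltas:
    - [[0,0,0,-0.0035,0.002,0.03,60],[0,0,0,0,0,0.03,60],[0,0,0,0,0,0.03,60],[0,0,0,0,0,0.022,60],[0,0,0,0,0,0.012,60],[0,0,0,0,0,0,60],[0,0,0,0,0,0,30],[0,0,0,0,0,0,20]]

```text
t: 3.85
eef_pos: [0.6033, -0.098, 0.109]
tool_rot: [0.001, 0.39, 0.921, 0.0]
contact_force: [-0.8, -0.6, 7.7]
width: 0.0247
finger_force: 57.2
```

Call:
jog_arm:
  deltas:
    - [[0,0,0,0,0,0,20],[0,0,0,0,0,0,20],[0,0,0,0,0,0,20]]

```text
t: 4.15
eef_pos: [0.6033, -0.098, 0.109]
tool_rot: [0.001, 0.39, 0.921, 0.0]
contact_force: [0.1, -0.5, 7.4]
width: 0.0248
finger_force: 57.9
```

Call:
jog_arm:
  deltas:
    - [[0,0,0,0,0,-0.01,20],[0,0,0,0,0,-0.03,20],[0,0,0,0,0,-0.04,20],[0,0,0,0,0,-0.03,20],[0,0,0,-0.017,-0.0415,0,20],[0,0,0,-0.017,-0.0415,0,20],[0,0,0,-0.017,-0.0415,0,20],[0,0,0,-0.017,-0.0415,0,20]]

```text
t: 4.95
eef_pos: [0.53, -0.2636, 0.2185]
tool_rot: [0.001, 0.389, 0.921, -0.0]
contact_force: [0.5, -0.4, -0.6]
width: 0.0249
finger_force: 56.9
```

Call:
jog_arm:
  deltas:
    - [[0,0,0,-0.017,-0.0415,0,20],[0,0,0,-0.017,-0.0415,0,20],[0,0,0,-0.017,-0.0415,0,20],[0,0,0,-0.017,-0.0415,0,20],[0,0,0,0,0,0.04,20],[0,0,0,0,0,0.05,20],[0,0,0,0,0,0.05,20],[0,0,0,0,0,0.03,20]]

```text
t: 5.75
eef_pos: [0.4582, -0.4258, 0.0445]
tool_rot: [-0.001, 0.39, 0.921, 0.001]
contact_force: [-0.3, -0.3, -0.9]
width: 0.0245
finger_force: 57.0
```

Call:
jog_arm:
  deltas:
    - [[0,0,0,0,0,0.014,20],[0,0,0,0,0,0,20],[0,0,0,0,0,0,20]]

```text
t: 6.05
eef_pos: [0.4599, -0.4274, 0.0353]
tool_rot: [0.001, 0.389, 0.921, -0.0]
contact_force: [0.4, -0.6, 0.2]
width: 0.0248
finger_force: 57.0
```

Run:
```python
from bench import optics,observe
from h import *
s=observe();print(s["eef_pos"],s["contact_force"],s["width"])
f=optics.grab_frame("side");im=f["image"]
p=proj(f,s["eef_pos"]).astype(int);print(p)
x,y=max(p[0]-130,0),min(p[1]-140,240)
cv2.imwrite("pics/s2.png",cv2.resize(im[y:y+220,x:x+260,::-1],None,fx=2.5,fy=2.5));print(x,y)
```

```text
[ 0.45986205 -0.42742744  0.03532616] [ 0.39443115 -0.55660501  0.23597939] 0.024835828295431683
[419 343]
289 203
```

View pics/s2.png

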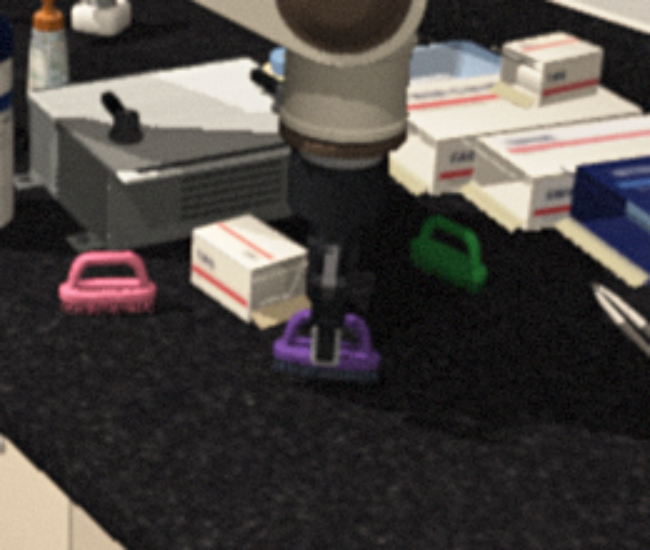

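The brush hangs upright in the grip, with the bristle tips at about (419,356) in the side image, just above the bare worktop. I'll lower it slowly.

Call:
jog_arm:
  deltas:
    - [[0,0,0,0,0,0.004,20],[0,0,0,0,0,0.004,20],[0,0,0,0,0,0.003,20],[0,0,0,0,0,0.003,20],[0,0,0,0,0,0,20],[0,0,0,0,0,0,20]]

```text
t: 6.7
eef_pos: [0.4592, -0.4266, 0.0192]
tool_rot: [-0.0, 0.389, 0.921, 0.0]
contact_force: [-0.2, 0.7, -1.1]
width: 0.0246
finger_force: 57.0
```

Call:
jog_arm:
  deltas:
    - [[0,0,0,0,0,0.001,20],[0,0,0,0,0,0,20],[0,0,0,0,0,0,20]]

```text
t: 7.0
eef_pos: [0.4592, -0.4266, 0.0183]
tool_rot: [0.0, 0.389, 0.921, 0.0]
contact_force: [0.6, -0.6, -0.4]
width: 0.0242
finger_force: 57.0
```

Call:
jog_arm:
  deltas:
    - [[0,0,0,0,0,0.001,20],[0,0,0,0,0,0,20],[0,0,0,0,0,0,20]]

```text
t: 7.3
eef_pos: [0.4592, -0.4268, 0.0181]
tool_rot: [0.0, 0.389, 0.921, -0.0]
contact_force: [-3.4, 2.9, 8.3]
width: 0.0247
finger_force: 59.2
```

Call:
jog_arm:
  deltas:
    - [[0,0,0,0,0,0.001,20],[0,0,0,0,0,0,20],[0,0,0,0,0,0,20]]

```text
t: 7.6
eef_pos: [0.4593, -0.4268, 0.018]
tool_rot: [0.0, 0.389, 0.921, -0.0]
contact_force: [-7.4, 6.7, 21.6]
width: 0.0245
finger_force: 61.8
```

Call:
jog_arm:
  deltas:
    - [[0,0,0,0,0,-0.0013,20],[0,0,0,0,0,0,20],[0,0,0,0,0,0,45],[0,0,0,0,0,0,60],[0,0,0,0,0,0,60],[0,0,0,0,0,-0.01,60],[0,0,0,0,0,-0.03,60],[0,0,0,0,0,-0.05,60]]

```text
t: 8.4
eef_pos: [0.4582, -0.4256, 0.1065]
tool_rot: [-0.002, 0.389, 0.921, 0.001]
contact_force: [1.3, -1.1, 1.3]
width: 0.0511
finger_force: 0.0
```

Call:
jog_arm:
  deltas:
    - [[0,0,0,0,0,-0.05,60],[0,0,0,0,0,-0.05,0],[0,0,8.5,0,0,0,0],[0,0,8.5,0,0,0,0],[0,0,8.5,0,0,0,0],[0,0,0,0,0,0,0]]

```text
t: 9.0
eef_pos: [0.4591, -0.4266, 0.2083]
tool_rot: [0.0, 0.584, 0.812, -0.0]
contact_force: [-0.4, 0.5, 0.2]
width: -0.0001
finger_force: 0.0
```

Run:
```python
from bench import optics,observe
from h import *
np.set_printoptions(precision=4,suppress=True)
s=observe();print(s["joint_positions"])
f=optics.grab_frame("side");im=f["image"];cv2.imwrite("pics/s3.png",im[180:400,240:560,::-1])
c=blob(f,(120,60,30),(155,255,255),(360,270,480,400));b=cv2.boundingRect(c);print(b,onz(f,(b[0]+b[2]/2,b[1]+b[3]),.01))
f=optics.grab_frame("top");np.savez("top1.npz",**f)
cv2.imwrite("pics/t1.png",cv2.resize(f["image"][130:360,260:560,::-1],None,fx=2.6,fy=2.6,interpolation=cv2.INTER_CUBIC))
```

```text
[-0.8716  0.266   1.3451  0.0001  1.53   -1.1945]
(397, 333, 44, 27) [ 0.4488 -0.4419  0.01  ]
```

View pics/t1.png

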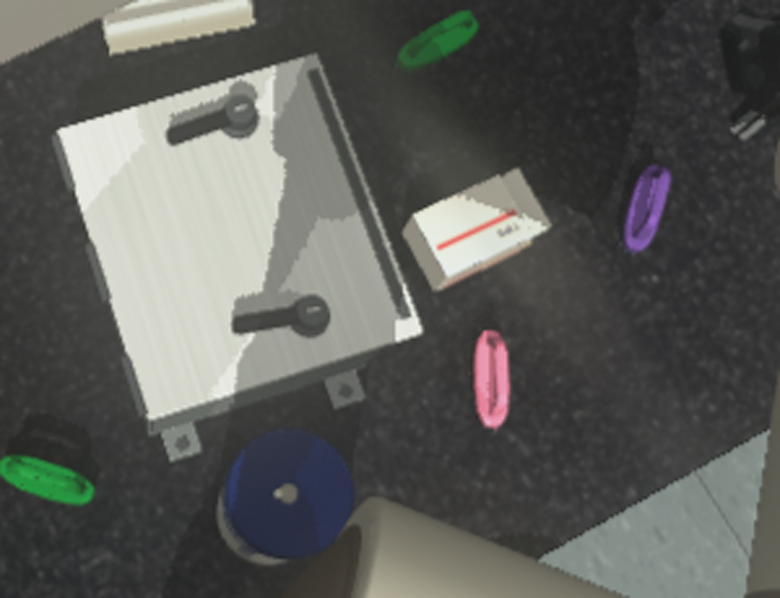

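The brush stands alone on the bare worktop at crop (648,208). The hub tops are at crop (241,114) and (311,315), and nothing else has moved. I'll fit the box pose and plan the lever pushes.

```bash
cat > fit.py <<'E'
from h import *
np.set_printoptions(precision=4,suppress=True)
f=dict(np.load("top1.npz"))
P=[((318,55),(-135,-130),.091),((421,330),(-135,130),.091),((57,130),(100,-130),.091),((150,420),(100,130),.091),((241,114),(-50,-90),.118),((311,315),(-50,90),.118)]
W=np.array([onz(f,(260+p[0]/2.6,130+p[1]/2.6),z)[:2] for p,_,z in P]);B=np.array([b for _,b,_ in P])/1000
cb,cw=B.mean(0),W.mean(0);U,S,V=np.linalg.svd((B-cb).T@(W-cw));R=(U@V).T;t=cw-R@cb
def w(bx,by): return R@np.array([bx,by])+t
def bx(p): return R.T@(np.asarray(p)[:2]-t)
E
python3 - <<'E'
from fit import *
print(R,t,np.degrees(np.arctan2(R[1,0],R[0,0])));print(1e3*(W-(B@R.T+t)))
for p in [(235,320),(172,134)]:print(bx(onz(f,(260+p[0]/2.6,130+p[1]/2.6),.117)))
print("axL",w(-.05,.09),"axR",w(-.05,-.09))
print("carton",[ (bx(onz(f,(260+p[0]/2.6,130+p[1]/2.6),z))) for p,z in[((412,213),.053),((436,289),.0),((404,230),0)]])
for b in[(-.005,.118),(-.005,.108),(-.005,-.118)]:print(b,w(*b))
E
```

```text
[[ 0.1752 -0.9845]
 [ 0.9845  0.1752]] [ 0.5957 -0.0618] 79.91209823397456
[[-1.1337  0.3763]
 [ 4.8488  0.1858]
 [-0.1323 -1.5755]
 [ 0.7629 -2.8014]
 [-3.1131  1.4027]
 [-1.2327  2.412 ]]
[0.0105 0.0771]
[ 0.0103 -0.0874]
axL [ 0.4983 -0.0953] axR [ 0.6756 -0.1268]
carton [array([-0.1736,  0.02  ]), array([-0.1853,  0.0803]), array([-0.1773,  0.0196])]
(-0.005, 0.118) [ 0.4787 -0.0461]
(-0.005, 0.108) [ 0.4885 -0.0478]
(-0.005, -0.118) [ 0.711  -0.0874]
```

Call:
jog_arm:
  deltas:
    - [[0,0,-7.7,0,0,0,0],[0,0,-7.7,0,0,0,0],[0,0,-7.7,0,0,0,0],[0,0,-7.7,0,0,0,0],[0,0,-7.7,0,0,0,0],[0,0,-7.7,0,0,0,0],[0,0,-7.7,0,0,0,0],[0,0,-7.6,0,0,0,0]]

```text
t: 9.9
eef_pos: [0.4591, -0.4267, 0.2077]
tool_rot: [-0.0, 0.081, 0.997, 0.0]
contact_force: [-0.3, 0.5, 0.2]
width: 0.0002
finger_force: 0.0
```

Call:
jog_arm:
  deltas:
    - [[0,0,0,0.0058,0.0473,0,0],[0,0,0,0.0058,0.0473,0,0],[0,0,0,0.0058,0.0473,0,0],[0,0,0,0.0058,0.0473,0,0],[0,0,0,0.0058,0.0473,0,0],[0,0,0,0.0058,0.0473,0,0],[0,0,0,0.0058,0.0473,0,0],[0,0,0,0.0058,0.0473,0,0]]

```text
t: 10.7
eef_pos: [0.4777, -0.0441, 0.208]
tool_rot: [0.0, 0.083, 0.997, 0.0]
contact_force: [0.9, -0.8, -0.3]
width: -0.0001
finger_force: 0.0
```

Call:
jog_arm:
  deltas:
    - [[0,0,0,0,0,0,0],[0,0,0,0,0,0.03,0],[0,0,0,0,0,0.03,0],[0,0,0,0,0,0.03,0],[0,0,0,0,0,0.015,0],[0,0,0,0,0,0,0]]

```text
t: 11.3
eef_pos: [0.477, -0.046, 0.1009]
tool_rot: [-0.002, 0.084, 0.996, 0.0]
contact_force: [-0.3, 0.0, 0.6]
width: -0.0002
finger_force: 0.0
```

Run:
```python
from bench import optics,observe
from fit import *
s=observe();print(s["eef_pos"],bx(s["eef_pos"]),s["tool_rot"],s["contact_force"],s["joint_positions"])
f=optics.grab_frame("side");im=f["image"];cv2.imwrite("pics/s4.png",cv2.resize(im[150:330,240:460,::-1],None,fx=3,fy=3))
```

```text
[ 0.477  -0.046   0.1009] [-0.0052  0.1196] [-0.0016  0.0841  0.9965  0.0003] [-0.3428  0.0328  0.6045] [-0.257   0.0369  1.8328  0.      1.2752 -1.6595]
```

View pics/s4.png

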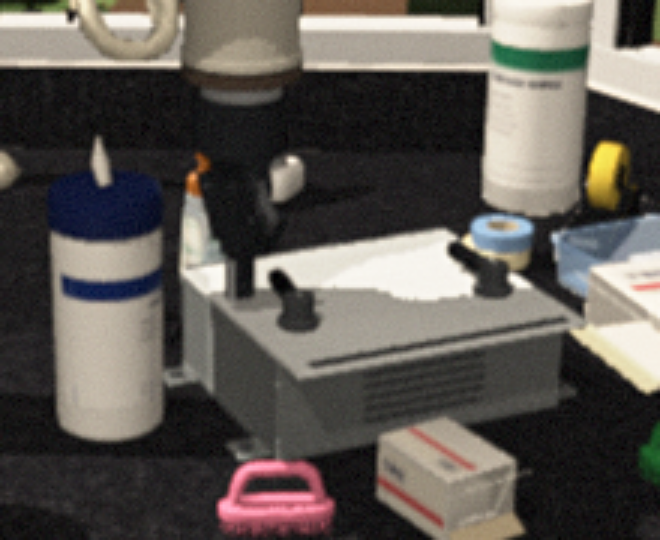

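The shut fingers stand at the outer side of the left lever (crop 240,290), and the lever tip is at (278,278). Pushing along the arc now.

Call:
jog_arm:
  deltas:
    - [[0,0,0,-0.011,0,-0.001,0],[0,0,7.5,-0.006,0.002,0,0],[0,0,7.5,-0.006,0.002,0,0],[0,0,7.5,-0.006,0.002,0,0],[0,0,7.5,-0.006,0.002,0,0],[0,0,0,0,0,0,0]]

```text
t: 11.95
eef_pos: [0.5154, -0.0494, 0.1048]
tool_rot: [0.001, 0.341, 0.94, 0.0]
contact_force: [0.1, 0.0, 0.4]
width: -0.0001
finger_force: 0.0
```

Run:
```python
from bench import observe
from fit import *
s=observe();a=np.radians(30);d=np.array([np.cos(a),-np.sin(a)]);m=np.array([-np.sin(a),-np.cos(a)])
print(bx(s["eef_pos"]),"want",np.array([-.05,.09])+.045*d-.018*m,s["eef_pos"],s["contact_force"],s["tool_rot"])
```

```text
[-0.0018  0.0812] want [-0.002   0.0831] [ 0.5154 -0.0494  0.1048] [0.1201 0.0303 0.3864] [0.0009 0.3414 0.9399 0.0001]
```

Call:
jog_arm:
  deltas:
    - [[0,0,7.5,-0.006,0.002,0,0],[0,0,7.5,-0.006,0.002,0,0],[0,0,7.5,-0.006,0.002,0,0],[0,0,7.5,-0.006,0.002,0,0],[0,0,7.5,-0.006,0.002,0,0],[0,0,7.5,-0.006,0.002,0,0],[0,0,0,0,0,0,0]]

```text
t: 12.65
eef_pos: [0.5429, -0.0733, 0.1044]
tool_rot: [0.001, 0.674, 0.739, 0.0]
contact_force: [-0.2, -0.1, -0.7]
width: 0.0002
finger_force: 0.0
```

Call:
jog_arm:
  deltas:
    - [[0,0,7.5,-0.006,0.002,0,0],[0,0,0,0,0,0,0],[0,0,0,0,0,0,0]]

```text
t: 12.95
eef_pos: [0.5447, -0.0785, 0.1039]
tool_rot: [0.0, 0.719, 0.695, 0.0]
contact_force: [0.0, -0.1, -0.1]
width: -0.0002
finger_force: 0.0
```

Run:
```python
from bench import observe
from fit import *
s=observe();a=np.radians(82.5);d=np.array([np.cos(a),-np.sin(a)]);m=np.array([-np.sin(a),-np.cos(a)])
print(bx(s["eef_pos"]),"want",np.array([-.05,.09])+.045*d-.018*m,s["eef_pos"],s["contact_force"],s["tool_rot"])
```

```text
[-0.0254  0.0473] want [-0.0263  0.0477] [ 0.5447 -0.0785  0.1039] [ 0.0225 -0.0544 -0.0731] [0.0001 0.7188 0.6952 0.0001]
```

Call:
jog_arm:
  deltas:
    - [[0,0,7.5,-0.006,0.002,0,0],[0,0,0,0,0,0,0],[0,0,0,0,0,0,0]]

```text
t: 13.25
eef_pos: [0.5464, -0.0845, 0.1037]
tool_rot: [0.0, 0.763, 0.646, -0.0]
contact_force: [0.6, 0.3, -0.2]
width: 0.0
finger_force: 0.0
```

Call:
jog_arm:
  deltas:
    - [[0,0,0,-0.0015,0,0,0],[0,0,0,0,0,0,0],[0,0,0,0,0,0,0]]

```text
t: 13.55
eef_pos: [0.5463, -0.0851, 0.1037]
tool_rot: [-0.0, 0.764, 0.646, 0.001]
contact_force: [2.8, 7.1, 0.9]
width: 0.0002
finger_force: 4.3
```

Run:
```python
from bench import observe,optics
from fit import *
s=observe();print(bx(s["eef_pos"]),"want",-.05+.018,.045,s["contact_force"],s["tool_rot"])
f=optics.grab_frame("side");im=f["image"];cv2.imwrite("pics/s5.png",cv2.resize(im[200:300,290:430,::-1],None,fx=4,fy=4,interpolation=cv2.INTER_CUBIC))
```

```text
[-0.0316  0.0445] want -0.032 0.045 [2.7614 7.0724 0.9418] [-0.0004  0.7636  0.6456  0.0007]
```

View pics/s5.png

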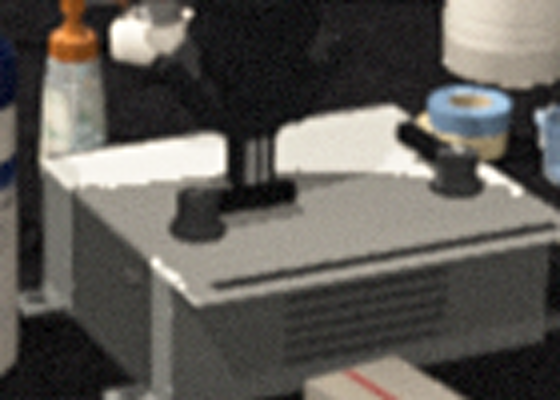

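The left lever now points inward at the other cam and rests on its stop, with the reaction at 7 N. Next is the right lever.

Call:
jog_arm:
  deltas:
    - [[0,0,0,-0.0005,0,0,0],[0,0,0,0,0,0,0],[0,0,0,0.02,0,0,0],[0,0,0,0,0,-0.05,0],[0,0,0,0,0,-0.05,0],[0,0,8,0,0,0,0],[0,0,8,0,0,0,0],[0,0,8,0,0,0,0]]

```text
t: 14.4
eef_pos: [0.5495, -0.0668, 0.204]
tool_rot: [0.0, 0.883, 0.47, 0.0]
contact_force: [-0.4, 0.5, -0.7]
width: 0.0
finger_force: 0.0
```

Call:
jog_arm:
  deltas:
    - [[0,0,8,0,0,0,0],[0,0,8,0,0,0,0],[0,0,8,0,0,0,0],[0,0,8,0,0,0,0],[0,0,8,0,0,0,0],[0,0,8,0,0,0,0],[0,0,8,0,0,0,0],[0,0,8,0,0,0,0]]

```text
t: 15.2
eef_pos: [0.5494, -0.0668, 0.2036]
tool_rot: [0.0, 0.998, -0.069, -0.0]
contact_force: [-0.8, 0.2, 0.3]
width: -0.0003
finger_force: 0.0
```

Call:
jog_arm:
  deltas:
    - [[0,0,2,0.041,-0.0015,0,0],[0,0,0,0.041,-0.0015,0,0],[0,0,0,0.041,-0.0015,0,0],[0,0,0,0.041,-0.0015,0,0],[0,0,0,0,0,0,0],[0,0,0,0,0,0,0]]

```text
t: 15.8
eef_pos: [0.7125, -0.0876, 0.2022]
tool_rot: [-0.0, 0.996, -0.084, -0.001]
contact_force: [0.2, 0.2, 0.2]
width: -0.0003
finger_force: 0.0
```

Run:
```python
from bench import observe,optics
from fit import *
s=observe();print(s["eef_pos"],bx(s["eef_pos"]),s["contact_force"],s["tool_rot"],s["joint_positions"])
```

```text
[ 0.7125 -0.0876  0.2022] [-0.0049 -0.1195] [0.162  0.233  0.2082] [-0.0001  0.9965 -0.0841 -0.001 ] [-0.2294  0.464   1.0917 -0.      1.5878  1.5098]
```

Call:
jog_arm:
  deltas:
    - [[0,0,0,0,0,0.03,0],[0,0,0,0,0,0.03,0],[0,0,0,0,0,0.025,0],[0,0,0,0,0,0.013,0],[0,0,0,0,0,0,0]]

```text
t: 16.3
eef_pos: [0.7112, -0.0873, 0.1047]
tool_rot: [-0.0, 0.996, -0.085, -0.001]
contact_force: [0.1, -1.0, -0.1]
width: 0.0001
finger_force: 0.0
```

Call:
jog_arm:
  deltas:
    - [[0,0,0,-0.0115,0,0,0],[0,0,-7.5,-0.006,-0.002,0,0],[0,0,-7.5,-0.006,-0.002,0,0],[0,0,-7.5,-0.006,-0.002,0,0],[0,0,-7.5,-0.006,-0.002,0,0],[0,0,0,0,0,0,0]]

```text
t: 16.9
eef_pos: [0.6772, -0.0783, 0.108]
tool_rot: [0.001, 0.984, 0.177, 0.001]
contact_force: [0.3, 0.7, 0.4]
width: -0.0002
finger_force: 0.0
```

Run:
```python
from bench import observe
from fit import *
s=observe();a=np.radians(30);d=np.array([np.cos(a),np.sin(a)]);m=np.array([-np.sin(a),np.cos(a)])
print(bx(s["eef_pos"]),"want",np.array([-.05,-.09])+.045*d-.018*m,s["eef_pos"],s["contact_force"],s["tool_rot"])
```

```text
[-0.002  -0.0831] want [-0.002  -0.0831] [ 0.6772 -0.0783  0.108 ] [0.3006 0.7318 0.4031] [0.0005 0.9843 0.1767 0.0013]
```

Call:
jog_arm:
  deltas:
    - [[0,0,-7.5,-0.006,-0.002,0.002,0],[0,0,-7.5,-0.006,-0.002,0,0],[0,0,-7.5,-0.006,-0.002,0,0],[0,0,-7.5,-0.006,-0.002,0,0],[0,0,-7.5,-0.006,-0.002,0,0],[0,0,-7.5,-0.006,-0.002,0,0],[0,0,-7.5,-0.006,-0.002,0,0],[0,0,0,0,0,0,0]]

```text
t: 17.7
eef_pos: [0.6383, -0.0962, 0.105]
tool_rot: [0.001, 0.806, 0.592, 0.001]
contact_force: [-0.6, -1.0, 0.2]
width: -0.0005
finger_force: 0.0
```

Call:
jog_arm:
  deltas:
    - [[0,0,-7.5,-0.006,-0.002,0,0],[0,0,0,0,0,0,0],[0,0,0,0,0,0,0]]

```text
t: 18.0
eef_pos: [0.635, -0.1006, 0.1046]
tool_rot: [0.0, 0.767, 0.641, 0.001]
contact_force: [2.5, 3.8, 3.0]
width: -0.0001
finger_force: 2.1
```

Call:
jog_arm:
  deltas:
    - [[0,0,0,-0.001,0,0,0],[0,0,0,0,0,0,0],[0,0,0,0,0,0,0]]

```text
t: 18.3
eef_pos: [0.6349, -0.1009, 0.1046]
tool_rot: [-0.0, 0.767, 0.642, 0.001]
contact_force: [3.0, 9.1, 4.5]
width: -0.0002
finger_force: 4.9
```

Run:
```python
from bench import observe
from fit import *
s=observe();print(bx(s["eef_pos"]),"want",-.032,-.045,s["eef_pos"],s["contact_force"],s["tool_rot"])
```

```text
[-0.0316 -0.0454] want -0.032 -0.045 [ 0.6349 -0.1009  0.1046] [2.999  9.146  4.4792] [-0.      0.7668  0.6419  0.001 ]
```

Both levers are at their stops. I'll retract, tilt the tool 45° and place the shut fingers in front of the lip, clear of the carton.

Call:
jog_arm:
  deltas:
    - [[0,0,0,0.02,0,0,0],[0,0,0,0,0,-0.05,0],[0,0,0,0,0,-0.05,0],[0,0,0,-0.043,0.001,0,0],[0,0,0,-0.043,0.001,0,0],[0,0,0,-0.043,0.001,0,0],[0,0,0,-0.043,0.001,0,0],[0,0,0,0,0,0,0]]

```text
t: 19.1
eef_pos: [0.611, -0.2572, 0.2035]
tool_rot: [0.0, 0.768, 0.64, -0.001]
contact_force: [0.7, 0.7, -0.6]
width: -0.0001
finger_force: 0.0
```

Call:
jog_arm:
  deltas:
    - [[0,7.5,0,0,0,0,0],[0,7.5,0,0,0,0,0],[0,7.5,0,0,0,0,0],[0,7.5,0,0,0,0,0],[0,7.5,0,0,0,0,0],[0,7.5,0,0,0,0,0],[0,0,0,0,0,0,0],[0,0,0,0,0,0,0]]

```text
t: 19.9
eef_pos: [0.6122, -0.2527, 0.2032]
tool_rot: [-0.246, 0.708, 0.594, 0.291]
contact_force: [-0.5, -0.5, 0.5]
width: 0.0003
finger_force: 0.0
```

Run:
```python
from bench import observe,optics
from fit import *
from scipy.spatial.transform import Rotation as Ro
s=observe();q=s["tool_rot"];M=Ro.from_quat([*q[1:],q[0]]).as_matrix()
print(bx(s["eef_pos"]),s["eef_pos"],s["contact_force"],s["joint_positions"])
Bx=np.eye(3);Bx[:2,:2]=R;print("tool axes in box frame\n",Bx.T@M)
f=optics.grab_frame("side");cv2.imwrite("pics/s6.png",f["image"][:,:,::-1])
```

```text
[-0.185  -0.0497] [ 0.6122 -0.2527  0.2032] [-0.4795 -0.4542  0.4501] [-0.7968  0.5636  1.1329  0.648   1.8978 -0.5525]
tool axes in box frame
 [[ 0.7088  0.0022  0.7054]
 [-0.0006 -1.      0.0037]
 [ 0.7054 -0.003  -0.7088]]
```

View pics/s6.png

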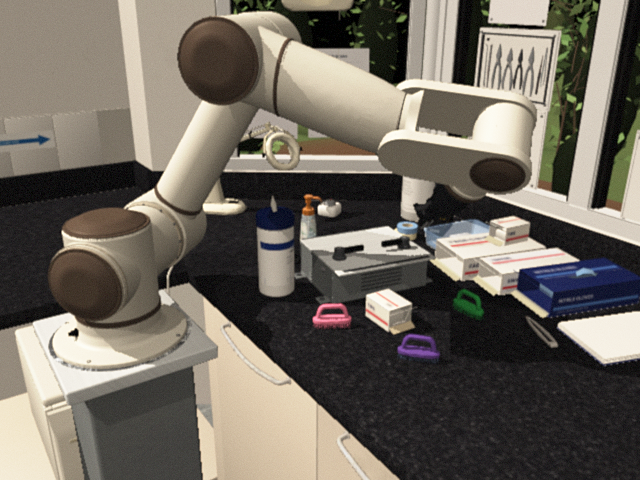

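Both levers lie parallel to the lip and point at each other (side image about (345,253) and (400,243)). The brush stands at (418,348). Now under the lip.

Call:
jog_arm:
  deltas:
    - [[0,0,0,-0.019,0,0.0245,0],[0,0,0,-0.019,0,0.0245,0],[0,0,0,-0.019,0,0.0245,0],[0,0,0,-0.019,0,0.0245,0],[0,0,0,-0.019,0,0.0245,0],[0,0,0,0,0,0,0]]

```text
t: 20.55
eef_pos: [0.6149, -0.2311, 0.0475]
tool_rot: [-0.248, 0.707, 0.595, 0.291]
contact_force: [-0.7, 1.3, -0.4]
width: 0.0005
finger_force: 0.0
```

Call:
jog_arm:
  deltas:
    - [[0,0,0,0.0095,0,0.011,0],[0,0,0,0.0095,0,0.011,0],[0,0,0,0.0095,0,0.011,0],[0,0,0,0,0,0,0],[0,0,0,0,0,0,0]]

```text
t: 21.05
eef_pos: [0.6232, -0.1898, 0.0475]
tool_rot: [-0.246, 0.707, 0.595, 0.293]
contact_force: [-0.1, -0.3, 0.0]
width: -0.0002
finger_force: 0.0
```

Run:
```python
from bench import observe,optics
from fit import *
s=observe()
p=np.array([bx(s["eef_pos"])[0],s["eef_pos"][2]]);print(bx(s["eef_pos"]),s["eef_pos"],s["contact_force"])
def tcp(th):
    t=np.radians(th);u=np.array([-np.cos(t),np.sin(t)]);h=np.array([.1,.085]);o=-.011*np.array([.707,.707])
    return h+.235*u+o+.03*np.array([.707,-.707]) if th<45 else h+.205*u+o
for th in [0,4,8,13,18,24,30,36,42,48,54,60,66,72,78,82,86,89,92,95,98,101,103]:
    n=tcp(th);d=n-p;p=n;print(th,"x %.4f z %.4f"%(.707*(d[0]+d[1]),.707*(d[0]-d[1])),n)
f=optics.grab_frame("side");cv2.imwrite("pics/s7.png",f["image"][150:390,250:570,::-1])
```

```text
[-0.1212 -0.0495] [ 0.6232 -0.1898  0.0475] [-0.1033 -0.2653  0.0076]
0 x 0.0058 z -0.0063 [-0.1216  0.056 ]
4 x 0.0120 z -0.0112 [-0.121   0.0724]
8 x 0.0127 z -0.0103 [-0.1193  0.0887]
13 x 0.0169 z -0.0116 [-0.1155  0.1089]
18 x 0.0178 z -0.0101 [-0.1101  0.1286]
24 x 0.0225 z -0.0100 [-0.1013  0.1516]
30 x 0.0234 z -0.0076 [-0.0901  0.1735]
36 x 0.0241 z -0.0051 [-0.0767  0.1941]
42 x 0.0245 z -0.0026 [-0.0612  0.2133]
48 x 0.0230 z -0.0000 [-0.0449  0.2296]
54 x 0.0213 z 0.0022 [-0.0283  0.2431]
60 x 0.0210 z 0.0045 [-0.0103  0.2548]
66 x 0.0204 z 0.0066 [0.0088 0.2645]
72 x 0.0196 z 0.0087 [0.0289 0.2722]
78 x 0.0186 z 0.0107 [0.0496 0.2777]
82 x 0.0117 z 0.0082 [0.0637 0.2802]
86 x 0.0111 z 0.0090 [0.0779 0.2817]
89 x 0.0079 z 0.0072 [0.0886 0.2822]
92 x 0.0075 z 0.0077 [0.0994 0.2821]
95 x 0.0071 z 0.0080 [0.1101 0.2814]
98 x 0.0067 z 0.0084 [0.1208 0.2802]
101 x 0.0062 z 0.0087 [0.1313 0.2785]
103 x 0.0039 z 0.0060 [0.1383 0.277 ]
```

Fingers are under the lip. I'll raise it a little first and check.

Call:
jog_arm:
  deltas:
    - [[0,0,0,0.006,0,-0.006,0],[0,0,0,0.006,0,-0.0056,0],[0,0,0,0.006,0,-0.0056,0],[0,0,0,0.0064,0,-0.005,0],[0,0,0,0.0064,0,-0.005,0],[0,0,0,0,0,0,0]]

```text
t: 21.7
eef_pos: [0.6236, -0.1884, 0.0892]
tool_rot: [-0.246, 0.707, 0.595, 0.293]
contact_force: [-2.9, -4.7, -1.7]
width: 0.0001
finger_force: 2.5
```

Call:
jog_arm:
  deltas:
    - [[0,0,0,0.0169,0,-0.0116,0],[0,0,0,0.0178,0,-0.01,0],[0,0,0,0.0225,0,-0.01,0],[0,0,0,0.0234,0,-0.0076,0],[0,0,0,0,0,0,0]]

```text
t: 22.2
eef_pos: [0.6291, -0.1585, 0.1755]
tool_rot: [-0.245, 0.706, 0.596, 0.293]
contact_force: [-0.7, -3.5, -0.4]
width: 0.0001
finger_force: 1.5
```

Run:
```python
from bench import observe,optics
from fit import *
s=observe();print(bx(s["eef_pos"]),s["eef_pos"],s["contact_force"])
f=optics.grab_frame("top");cv2.imwrite("pics/t2.png",cv2.resize(f["image"][100:360,220:540,::-1],None,fx=2,fy=2))
```

```text
[-0.0893 -0.0498] [ 0.6291 -0.1585  0.1755] [-0.7211 -3.5338 -0.3733]
```

View pics/t2.png

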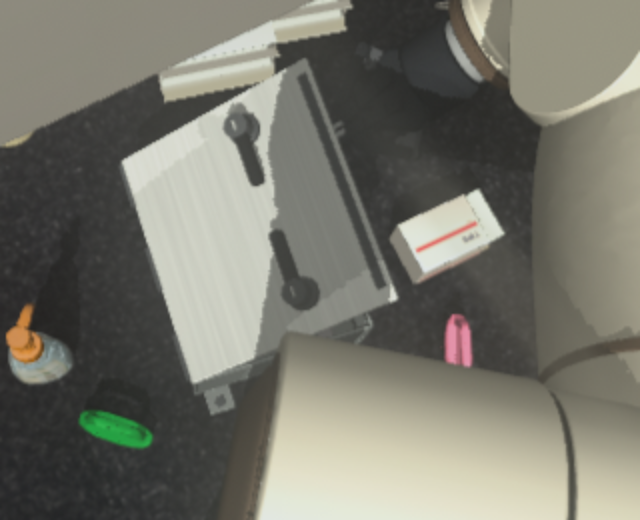

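The panel is riding up on the fingers with both levers still pointing inward. Continuing.

Call:
jog_arm:
  deltas:
    - [[0,0,0,0.0241,0,-0.0051,0],[0,0,0,0.0245,0,-0.0026,0],[0,0,0,0.023,0,0,0],[0,0,0,0.0213,0,0.0022,0],[0,0,0,0.021,0,0.0045,0],[0,0,0,0.0204,0,0.0066,0],[0,0,0,0,0,0,0]]

```text
t: 22.95
eef_pos: [0.6455, -0.0597, 0.2641]
tool_rot: [-0.246, 0.706, 0.596, 0.293]
contact_force: [0.4, -1.0, 0.7]
width: 0.0005
finger_force: 0.2
```

Call:
jog_arm:
  deltas:
    - [[0,0,0,0.0196,0,0.0087,0],[0,0,0,0.0186,0,0.0107,0],[0,0,0,0.0117,0,0.0082,0],[0,0,0,0.0111,0,0.009,0],[0,0,0,0,0,0,0]]

```text
t: 23.45
eef_pos: [0.657, 0.0084, 0.2808]
tool_rot: [-0.247, 0.706, 0.596, 0.293]
contact_force: [0.1, -0.4, 0.4]
width: -0.0003
finger_force: 0.0
```

Call:
jog_arm:
  deltas:
    - [[0,0,0,0.0079,0,0.0072,0],[0,0,0,0.0075,0,0.0077,0],[0,0,0,0.0071,0,0.008,0],[0,0,0,0.0067,0,0.0084,0],[0,0,0,0.0062,0,0.0087,0],[0,0,0,0,0,0,0],[0,0,0,0,0,0,0]]

```text
t: 24.15
eef_pos: [0.666, 0.0592, 0.2773]
tool_rot: [-0.247, 0.707, 0.595, 0.293]
contact_force: [0.4, -0.5, -0.2]
width: 0.0001
finger_force: 0.0
```

Run:
```python
from bench import observe,optics
from fit import *
s=observe();print(bx(s["eef_pos"]),s["eef_pos"],s["contact_force"])
```

```text
[ 0.1315 -0.048 ] [0.666  0.0592 0.2773] [ 0.4059 -0.5376 -0.2149]
```

Call:
jog_arm:
  deltas:
    - [[0,0,0,-0.01,0,-0.012,0],[0,0,0,-0.025,0,-0.03,0],[0,0,0,-0.025,0,-0.035,0],[0,0,0,-0.025,0,-0.035,0],[0,0,0,-0.025,0,-0.035,0],[0,0,0,-0.025,0,-0.035,0],[0,0,0,0,0,0,0],[0,0,0,0,0,0,0]]

```text
t: 24.95
eef_pos: [0.6274, -0.164, 0.3103]
tool_rot: [-0.246, 0.708, 0.594, 0.293]
contact_force: [0.3, 0.7, -0.7]
width: -0.0004
finger_force: 0.0
```

Run:
```python
from bench import observe,optics
from fit import *
s=observe();print(bx(s["eef_pos"]),s["eef_pos"],s["contact_force"])
a=optics.grab_frame("top")["image"][80:380,180:580];b=optics.grab_frame("side")["image"][110:410,180:580]
cv2.imwrite("pics/f.png",np.hstack([a,b])[:,:,::-1])
```

```text
[-0.0951 -0.0492] [ 0.6274 -0.164   0.3103] [ 0.3464  0.6729 -0.7013]
```

View pics/f.png

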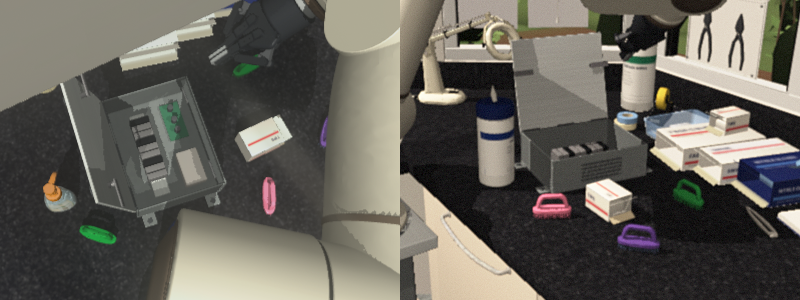

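The panel stands open past upright, leaning back. The purple brush stands on the worktop at (638,238), and the tub, soap and carton are where they were. The arm is clear, so I'm handing it in.

```bash
python3 -c "
from bench import manip
print(manip.job_done())"
```

```text
the job is handed in; nothing more can be done
None
```

The job is handed in: the brush is standing bristles-down on the bare worktop, both cams were turned to their unlocked stops with the panel still down, and the panel is open past upright and staying there, with no sign in the last pictures that the tub, soap or carton moved.

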